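# Hang the tin cupboard's lift-off door

### The arm

A 6-joint arm with a two-finger parallel gripper is mounted at the origin on the work surface. World frame = base frame: x ahead of the robot, y to its left, z up, the work surface at z = 0. Lengths are in mm, angles in rad, forces in N, time in s.
With the tool pointing down it reaches from about 300 to 950 mm from the base axis. Payload 3.1 kg.
Tool frame: the origin (TCP) lies midway between the tips of the shut fingers; the grasp point (between the pads) lies 19 mm behind it; x points along the fingers, y is the direction in which the jaws open and shut, and the axes are right-handed (so a half turn about x gives the same grasp; the last joint's range is limited). The gripper opens to 85 mm and grips with 20 to 120 N. Pads are 22 mm wide; open, the fingers measure 114 mm over their backs; the gripper's body (76 mm by 85 mm) begins 54 mm behind the grasp point. The pads swing forward as they close: fully open they stand 13 mm farther back than shut.
Start: joints at [-1.393, 0.308, 1.634, -0, 1.2, -0.07], TCP at [153.267, -605.922, 231.272] pointing down, gripper open.
Joint ranges: [-3.06, 3.06], [-0.79, 1.96], [0.05, 2.63], [-1.19, 4.34], [0.05, 2.64], [-2.94, 2.94]. Speed limits (rad/s): [2.79, 2.79, 3.14, 3.14, 3.14, 3.14].

### API

Orientations are given as a rotation vector (axis times angle).
In Python, from bench import manip gives the robot as it stands.
- The arm moves only by the tool step_arm, never from a script. Its argument "motion" is a list of rows, each a list of 3 entries, a list of its own where there are three numbers: the finger opening in mm, from 0 to 85.4, then the shift along the tool's x, y, z in mm, then the turn, a rotation vector about the tool's x, y, z in degrees. In form: [[gripper, [tx, ty, tz], [ax, ay, az]], ...]. A call has 1 to 20 rows; each row is the pose to reach, as a shift and turn from the pose commanded when the call began, along the tool's axes at that moment; what a row does not reach only later rows make up. A row lasts 1/10 s, in which the tool goes at most 50 mm and 8.59 degrees, less where a joint would pass 70% of its speed; a pose out of reach is approached as far as the arm can. A call with a gripper value outside its range is refused whole. The fingers move at their own pace and stop on an object; "grip_force" is the grip in N (left out, the last holds). Time passes only in rows, so rows that repeat a pose let the fingers close. It gives the time, the measured TCP pose, the force and the opening at its end, in the units of the state.
- manip.get_state(): the state, without advancing time (a new reading comes with each control period).
- manip.read_camera(name): name is "side" or "top" or "wrist"; returns a dict with "color" (420x560x3 uint8, blue, green, red), "range_z" (420x560 float32, mm along the optical axis (not along the pixel's ray), 0 where there is no reading), "fx", "fy", "cx", "cy" (pixels), "D" ([k1, k2, p1, p2, k3] as OpenCV has them; the pictures are not rectified), "rvec" (rotation vector, rad) and "tvec" (3), from world to camera coordinates, as OpenCV has them; the wrist camera has in their place "T_tool_cam" (4x4, takes a point from camera to tool coordinates, whose origin is the TCP and whose axes are the tool frame's). Camera axes: x right, y down, z forward; pixel columns grow to the right and rows downward; lengths in mm; the calibration is good to about 2 mm. A picture is of the moment at which its call begins: read the wrist's pose just before it.
- manip.hand_in(): hands the job in, once; it reports no verdict.
Trained networks look in the newest picture that a camera, given by its name, has taken for a name from the list of things; names that differ only in an ending like _2 or _b are one class to them, and where a whole thing is asked for, a point or a joint stands for the part that bears it (a point fixed in the world has none). Each returns a list of dicts, best first, with "score" (0 to 1); they miss things now and then, are a little off and sometimes report something else, mostly with a low value. They report only what shows in the picture. A call takes as long as a camera call. They do not tell look-alikes from the thing itself.
- manip.spot_in(name, camera): "pixel" ([row, column] in pixels, amid what is visible of it).
- manip.masks_of(name, camera): "pixels" (420x560 bool, what is visible of it) and "pixel" ([row, column] in pixels, amid what is visible of it).
The state is a dict: "t": time; "joints": joint angles; "dq": joint speeds; "tau": joint torques, N m; "tcp_pos": TCP position; "ee_rot": TCP orientation; "wrist_force": force on the tool from outside, world axes, zero at the start; "moment": the same for the moment, N m; "gripper_width": finger opening in mm.
Only numpy, scipy, OpenCV 4.12 (cv2) and the standard library are available. Lean on these libraries where they do the work, as an engineer would, in place of code of your own. Each camera call takes 0.05 s, during which the arm holds its last target. There are 200 camera calls.

### The job

Take the tin door out of its wooden stand and hang it, standing open, on the little cupboard's two upright hinge pins so that both knuckles go fully home; let go of it there, then push it shut until it lies flush against the stop strips, and leave it so. Work gently: feel for the pins and never force the door against the cupboard, and leave the other things on the bench where they are.

Things in the scene. Friction and masses are not known exactly. Their poses are not given: they have to be found in the camera images.
- cabinet: tin cupboard fixed to the bench, 110 deep (x), 150 wide (y), 192 mm high, copper roof; origin under its centre, z up. Open front looks along -x, front face at x=-55; brass stop strips 7 mm proud of it. A copper eave (z 186-192, y -75 to +37) overhangs it by 14 mm, so the door can be lowered on only when open 60 to 120 degrees. Hinge leaf with two upright brass pins at the front's +y side.
- hinge_nominal (a point): nominal hinge axis at the lower pin's foot, the shoulder on which the lower knuckle rests; axes as the cupboard's; at x=-68, y=+50, z=37 mm in its frame. The leaf with both pins was screwed tight in slots, 3.5 to 12 mm off nominal towards the cupboard's +y (not in x or z): feel for the pins. Resting on the pins' tips the door is 18 mm too high; 13 mm or more off it can slip down beside them.
- upper_nominal (a point): nominal foot of the upper pin, 103 mm above the lower foot, off by the same amount. Both pins: 8 mm thick, 18 mm tall, tip stepped down to 6 mm, on a shoulder 16 mm across, 20 mm long. The lower knuckle must pass under the upper shoulder: bring the open door in from the cupboard's front with its knuckles' undersides 20 to 60 (best 40) mm above the feet, then lower it.
- door_center (a point): centre of the door panel, half-way up; axes as the door's. At the start it stands upright in the stand. Grip it across its 10 mm thickness at the top edge (80 mm above this point) with about 40 N, so that it does not turn in the fingers. Hung, the top edge is 182 mm above the bench.
- door: tinned-steel door panel with copper trim, 10 thick (x), 110 wide (y), 160 mm high (z), 0.15 to 0.31 kg; origin at the middle of its lower edge. Outer face looks along -x, with a small brass knob 12 mm proud at y=-44, z=70. Hung and shut, its axes are parallel to the cupboard's; open by an angle a, its yaw is the cupboard's minus a.
- door_hinge (a point): point on the knuckles' axis at the underside of the lower knuckle, at y=+67, z=15 mm in the door's frame, axes as the door's; it meets the lower pin's foot when home. Two dark knuckles at the door's +y edge: tubes 20 mm outside, 11 mm bore, 20 mm long, undersides at z=15 and z=118. Greased: hung, it swings lightly, stays about where it is left, and may spring back a little when let go.
- stand: fixed wooden stand, 75 (x) x 120 (y) x 46 mm high, with a slot 13 mm wide along its y, 34 mm deep, open at both ends, in which the door stands; origin under its centre
- jar: squat amber glass jar with a brass lid, 64 mm across, 95 mm tall; bystander, leave alone; origin under its middle
- bowl: terracotta bowl of tin offcuts, 124 mm across, 34 mm tall; bystander, leave alone; origin under its middle
- cup: copper mug, 68 mm across, 75 mm tall; bystander, leave alone; origin under its middle
- mug: tinned steel mug, 72 mm across, 85 mm tall; bystander, leave alone; origin under its middle
- hammer: hand hammer lying flat, origin below its middle; bystander, leave alone
- wrench: steel wrench lying flat, origin below its middle; bystander, leave alone
- mallet: wooden mallet lying on its side, head 64 mm thick and 110 mm long; bystander, leave alone; origin under its middle
There are look-alikes about, which are no part of the job. What is shaped like the door but pink or turquoise is not meant.

How it is judged (in metres and radians):
On the way, in this order (a step that is already met when the one before it is completed fails the run):
1. the door is lifted clear of the stand's slot (z of door in the frame of stand above 0.05 m), for 0.1 s.
2. both knuckles are fully home on the pins, the door standing open by more than 45 degrees and let go (z of door_hinge in the frame of hinge_nominal between -0.004 and 0.004 m and x of door_hinge in the frame of hinge_nominal between -0.005 and 0.005 m and y of door_hinge in the frame of hinge_nominal between 0 and 0.0155 m and angle between door_hinge's own z axis and vertical below 0.06 rad and angle between the y axis of door and the y axis of cabinet, either way round above 0.78 rad and contact force between the fingers and door below 0.2 N), for 0.2 s.
At the end, for the whole second after the job is handed in: the door hangs on both pins (underside of its knuckles within 4 mm of the pins' feet in height, 5 mm from the nominal axis across the front and 0 to 15.5 mm from it along the front towards +y, upright within 0.06 rad), shut flush to within 0.09 rad of the cupboard's front, at rest and released (z of door_hinge in the frame of hinge_nominal between -0.004 and 0.004 m and x of door_hinge in the frame of hinge_nominal between -0.005 and 0.005 m and y of door_hinge in the frame of hinge_nominal between 0 and 0.0155 m and angle between door_hinge's own z axis and vertical below 0.06 rad and angle between the x axis of door and the x axis of cabinet, either way round below 0.09 rad and y of door_center in the frame of cabinet below 0.03 m and linear speed of door below 0.02 m/s and contact force between each of the arm, the fingers and door below 0.2 N); the robot touches nothing.
It fails at once if the door is pressed on the cupboard or its pins with more than 40 N (contact force between door and cabinet above 40 N).
It fails at once if another thing on the bench is moved by more than 30 mm (distance of any of jar, bowl, cup, mug, hammer, wrench, mallet from where it was at the start of the episode above 0.03 m).
It also fails if it takes over 72 s, if anything falls off the work surface, if the arm or the gripper's body presses on something with over 40 N, if the wrist force passes 120 N, or if a joint passes its speed limit or range.

## Working session

There is one attempt and no reset: what is moved stays moved. The work goes in short steps, Python scripts to look and compute and a tool call to move; the robot and the scene stay as the last step left them, time stands still between calls to the robot, and variables do not carry over. Pictures are saved under pics/ and viewed, about 8 in all and at most 12, crops included, and the job is handed in when it is done.

Besides the shell and the picture viewer there is one more tool, called after "Request:" by a JSON object that holds its "fn" and its "kwargs". step_arm: Moves the arm, as the interface text tells. Its arguments: {"type":"object","properties":{"motion":{"type":"array"},"grip_force":{"type":"number"}},"required":["motion"]}

```bash
mkdir -p pics; ls
cat > h.py <<'E'
import numpy as np, cv2
from scipy.spatial.transform import Rotation as R
from bench import manip
def cam(name):
    s=manip.get_state(); c=manip.read_camera(name)
    K=np.array([[c['fx'],0,c['cx']],[0,c['fy'],c['cy']],[0,0,1.]]); D=np.array(c['D'],float)
    if 'T_tool_cam' in c:
        T=np.eye(4); T[:3,:3]=R.from_rotvec(s['ee_rot']).as_matrix(); T[:3,3]=s['tcp_pos']
        W=T@np.array(c['T_tool_cam'])
    else:
        W=np.eye(4); W[:3,:3]=cv2.Rodrigues(np.array(c['rvec'],float))[0]; W[:3,3]=np.array(c['tvec']).ravel(); W=np.linalg.inv(W)
    h,w=c['range_z'].shape
    uv=np.stack(np.meshgrid(np.arange(w),np.arange(h)),-1).reshape(-1,1,2).astype(np.float64)
    n=cv2.undistortPoints(uv,K,D).reshape(h,w,2)
    z=c['range_z'].astype(float)
    P=np.dstack([n*z[...,None],z])@W[:3,:3].T+W[:3,3]
    P[z==0]=np.nan
    return c['color'],P,W,K,D
def proj(X,W,K,D):
    V=np.linalg.inv(W); return cv2.projectPoints(np.array(X,float).reshape(-1,1,3),cv2.Rodrigues(V[:3,:3])[0],V[:3,3],K,D)[0].reshape(-1,2)
E
python3 - <<'E'
from h import *
s=manip.get_state(); print({k:np.round(v,3) for k,v in s.items()})
ims=[]
for n in ['top','side']:
    c,P,W,K,D=cam(n); ims.append(c); np.savez('%s0.npz'%n,c=c,P=P,W=W,K=K,D=D)
    print(n,W[:3,3])
    for o in ['cabinet','door','stand','jar','bowl','cup','mug','hammer','wrench','mallet']:
        for m in manip.masks_of(o,n)[:4]:
            p=P[m['pixels']]; p=p[~np.isnan(p[:,0])]
            if len(p): print(o,round(m['score'],2),np.round(m['pixel']),np.median(p,0).round(),np.percentile(p,2,axis=0).round(),np.percentile(p,98,axis=0).round())
cv2.imwrite('pics/a.png',cv2.resize(np.vstack(ims),(560,840))[:,:]) 
cv2.imwrite('pics/top.png',ims[0]);cv2.imwrite('pics/side.png',ims[1])
E
```

```text
pics
{'t': np.float64(0.0), 'joints': array([-1.393,  0.309,  1.635,  0.   ,  1.2  , -0.07 ]), 'dq': array([ 0.001, -0.   , -0.001,  0.001,  0.   , -0.001]), 'tau': array([-0.0000e+00, -4.1525e+01, -2.7666e+01, -0.0000e+00,  1.0000e-02,
       -0.0000e+00]), 'tcp_pos': array([ 153.152, -605.077,  230.027]), 'ee_rot': array([ 2.091,  0.263, -2.091]), 'wrist_force': array([ 0.1  , -0.931,  0.094]), 'moment': array([0.001, 0.014, 0.002]), 'gripper_width': np.float64(85.758)}
top [ 337.82692219   -8.07213012 1259.08184681]
cabinet 0.83 [230. 169.] [466. 280. 193.] [387. 215.   7.] [553. 357. 197.]
door 0.78 [284. 398.] [ 335. -365.  106.] [ 280. -401.    4.] [ 393. -340.  164.]
door 0.74 [276. 344.] [ 346. -206.  140.] [ 316. -279.   -0.] [ 373. -143.  165.]
door 0.63 [224. 341.] [ 496. -197.  138.] [ 473. -247.   16.] [ 527. -144.  176.]
stand 0.62 [234. 334.] [ 478. -191.   44.] [ 449. -243.   10.] [ 506. -139.   52.]
jar 0.86 [155. 287.] [704. -42.  94.] [684. -69.  19.] [739. -13. 101.]
bowl 0.94 [176. 382.] [ 672. -355.   19.] [ 614. -406.    4.] [ 723. -297.   38.]
cup 0.67 [217. 3
[... 1047 characters left out ...]
8.]
bowl 0.84 [192. 298.] [ 681. -359.   23.] [ 631. -407.    5.] [ 722. -292.   35.]
bowl 0.47 [198. 320.] [ 497. -192.  114.] [ 473. -248.   39.] [ 522. -133.  172.]
cup 0.58 [233. 210.] [748. 121.  53.] [718.  67.   2.] [796. 148.  77.]
mug 0.63 [350. 210.] [422. 503.  55.] [375. 444.   0.] [462. 540.  86.]
hammer 0.56 [284. 322.] [364. 118.  24.] [308. -83.   2.] [406. 160.  29.]
hammer 0.38 [281. 244.] [452. 332. 141.] [384. 229.   4.] [545. 374. 195.]
wrench 0.6 [218. 266.] [ 704. -143.    7.] [ 677. -253.   -0.] [730. -90.  11.]
wrench 0.47 [352. 212.] [420. 504.  56.] [374. 463.   4.] [460. 541.  86.]
mallet 0.67 [184. 345.] [ 542. -478.   38.] [ 406. -542.    8.] [ 587. -445.   66.]
```

View pics/top.png

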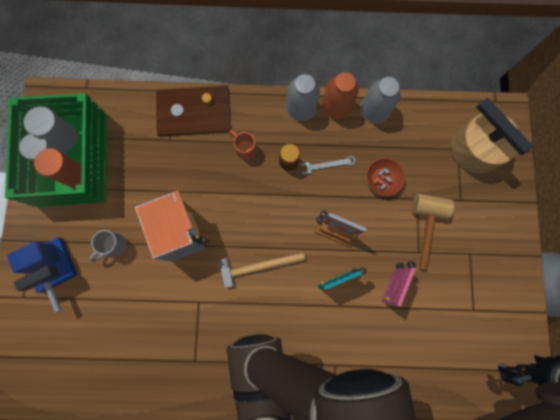

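View pics/side.png

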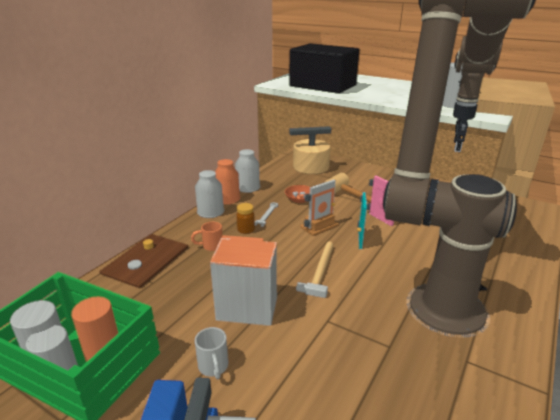

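Tin door stands in the stand at top px (row 224, col 341); pink and turquoise doors at (284,398) and (276,344) are decoys. The cupboard's hinge is at px (238,198), so its front faces roughly world −y.

Run:
```python
from h import *
for n in ['top','side']:
    d=np.load(n+'0.npz');P=d['P'].reshape(-1,3)
    def rect(x0,x1,y0,y1,z0,z1,nm):
        q=P[(P[:,0]>x0)&(P[:,0]<x1)&(P[:,1]>y0)&(P[:,1]<y1)&(P[:,2]>z0)&(P[:,2]<z1)]
        if len(q)<6: print(n,nm,len(q));return
        print(n,nm,len(q),cv2.minAreaRect(q[:,:2].astype(np.float32)),np.median(q[:,2]).round(1)); 
    rect(360,600,180,400,180,210,'roof')
    rect(360,600,180,400,20,180,'body')
    rect(420,570,-290,-100,60,150,'door')
    rect(420,570,-290,-100,150,190,'doortop')
    rect(420,570,-290,-100,36,52,'stand')
c=np.load('top0.npz')['c']
cv2.imwrite('pics/crop.png',np.hstack([cv2.resize(c[170:290,110:240],(0,0),fx=4,fy=4,interpolation=2)[:440],cv2.resize(c[190:260,300:390],(0,0),fx=3,fy=6,interpolation=2)[:420].repeat(1,0) if 0 else cv2.resize(c[190:300,310:378],(0,0),fx=4,fy=4,interpolation=2)[:440]]))
```

```text
top roof 2532 ((473.4347839355469, 288.632568359375), (150.85928344726562, 124.69200134277344), 23.658863067626953) 193.6
top body 596 ((461.16961669921875, 247.85784912109375), (96.64118194580078, 185.4982147216797), 77.9666976928711) 91.3
top door 243 ((496.7130126953125, -191.16275024414062), (130.5214080810547, 16.17691993713379), 64.0927963256836) 109.3
top doortop 232 ((503.106689453125, -194.25778198242188), (130.30613708496094, 19.92135238647461), 70.90616607666016) 172.0
top stand 277 ((492.0535888671875, -182.93515014648438), (119.20113372802734, 52.5759391784668), 47.950294494628906) 47.3
side roof 1841 ((473.46160888671875, 289.9293518066406), (151.18966674804688, 130.85202026367188), 23.95890998840332) 192.5
side body 3060 ((435.3327941894531, 323.6942138671875), (179.9130859375, 84.65727233886719), 56.54994583129883) 104.6
side door 585 ((496.57257080078125, -189.76077270507812), (134.93121337890625, 20.342172622680664), 65.20052337646484) 108.3
side doortop 194 ((500.4527282714844, -192.3217010498047), (133.18923950195312, 18.77239990234375), 67.81813049316406) 163.4
side stand 218 ((492.1002502441406, -183.72866821289062), (126.97828674316406, 60.73471450805664), 49.6329345703125) 45.7
```

View pics/crop.png

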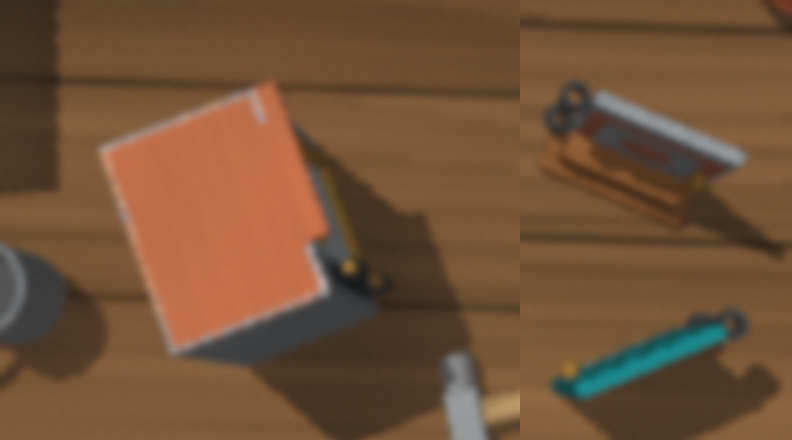

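The crop shows the knuckles at the stand door's far-left end, with the outer face towards the robot. The brass pins are at about top px (237,198). Next I bring the wrist camera over the door.

```bash
cat >> h.py <<'E'
def go(pos,yaw,s=None):
    """tool shift/turn from the present pose to TCP pos, tool x down, tool y at yaw deg in world"""
    s=s or manip.get_state(); R0=R.from_rotvec(s['ee_rot']).as_matrix()
    a=np.radians(yaw); x=np.array([0,0,-1.]); y=np.array([np.cos(a),np.sin(a),0]); M=np.stack([x,y,np.cross(x,y)],1)
    rv=R.from_matrix(R0.T@M).as_rotvec(degrees=True)
    print('shift',(R0.T@(np.array(pos)-s['tcp_pos'])).round(1).tolist(),'turn',rv.round(2).tolist())
E
python3 - <<'E'
from h import *
s=manip.get_state(); print(R.from_rotvec(s['ee_rot']).as_matrix().round(3)); c=manip.read_camera('wrist'); print(np.array(c['T_tool_cam']).round(3),c['fx'])
for p in [(440,-170,330)]:
  for y in (-24,156): go(p,y,s)
E
```

```text
[[ 0.     0.245 -0.969]
 [ 0.    -0.969 -0.245]
 [-1.    -0.    -0.   ]]
[[ 0.00000e+00 -3.09000e-01  9.51000e-01 -1.42839e+02]
 [ 1.00000e+00 -1.00000e-03 -1.00000e-03 -1.55100e+00]
 [ 1.00000e-03  9.51000e-01  3.09000e-01 -7.87590e+01]
 [ 0.00000e+00  0.00000e+00  0.00000e+00  1.00000e+00]] 308.05867283479154
shift [-98.7, -352.3, -384.9] turn [-51.8, -0.0, 0.0]
shift [-98.7, -352.3, -384.9] turn [128.2, 0.0, 0.0]
```

Run:
```python
from h import *
go((495,-195,310),-24)
```

```text
shift [-78.7, -314.6, -432.1] turn [-51.81, -0.0, 0.0]
```

Request:
{"fn": "step_arm", "kwargs": {"motion": [[85,[-78.7,-314.6,-432.1],[-51.8,0,0]],[85,[-78.7,-314.6,-432.1],[-51.8,0,0]],[85,[-78.7,-314.6,-432.1],[-51.8,0,0]],[85,[-78.7,-314.6,-432.1],[-51.8,0,0]],[85,[-78.7,-314.6,-432.1],[-51.8,0,0]],[85,[-78.7,-314.6,-432.1],[-51.8,0,0]],[85,[-78.7,-314.6,-432.1],[-51.8,0,0]],[85,[-78.7,-314.6,-432.1],[-51.8,0,0]],[85,[-78.7,-314.6,-432.1],[-51.8,0,0]],[85,[-78.7,-314.6,-432.1],[-51.8,0,0]],[85,[-78.7,-314.6,-432.1],[-51.8,0,0]],[85,[-78.7,-314.6,-432.1],[-51.8,0,0]],[85,[-78.7,-314.6,-432.1],[-51.8,0,0]],[85,[-78.7,-314.6,-432.1],[-51.8,0,0]],[85,[-78.7,-314.6,-432.1],[-51.8,0,0]],[85,[-78.7,-314.6,-432.1],[-51.8,0,0]]]}}

```text
t: 2.75
tcp_pos: [494.2, -196.0, 309.7]
ee_rot: [1.512, 0.98, -1.513]
wrist_force: [-0.4, 0.5, -0.5]
gripper_width: 85.1
```

Run:
```python
from h import *
s=manip.get_state(); print(s['t'],s['tcp_pos'],s['joints'].round(2))
c,P,W,K,D=cam('wrist'); np.savez('w1.npz',c=c,P=P,W=W,K=K,D=D)
cv2.imwrite('pics/w1.png',c)
Q=P.reshape(-1,3)
near=(abs(Q[:,0]-497)<75)&(abs(Q[:,1]+192)<75)
for a,b in [(157,175),(148,157),(136,148),(60,130),(40,52)]:
    q=Q[near&(Q[:,2]>a)&(Q[:,2]<b)]
    if len(q)>5: print(a,b,len(q),cv2.minAreaRect(q[:,:2].astype(np.float32)),np.median(q[:,2]))
```

```text
2.75 [ 494.20092951 -196.00305265  309.71434697] [-0.46  0.06  1.76 -0.    1.32 -0.04]
157 175 1173 ((496.3406677246094, -202.3466796875), (109.65362548828125, 10.03521728515625), 68.00252532958984) 172.13223462505107
148 157 285 ((520.343017578125, -145.7159423828125), (32.00334930419922, 19.955808639526367), 80.38654327392578) 150.0641482534026
136 148 88 ((495.0595397949219, -187.75979614257812), (127.57979583740234, 17.435474395751953), 61.032691955566406) 146.37928444579063
60 130 101 ((488.09716796875, -196.4171142578125), (103.82604217529297, 10.10278034210205), 66.08834838867188) 87.44532146612033
40 52 2264 ((502.3755798339844, -186.42428588867188), (119.17471313476562, 56.88749313354492), 67.1125717163086) 46.18406054175338
```

View pics/w1.png

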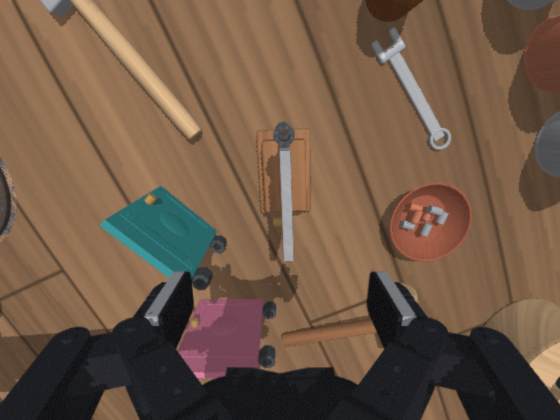

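The wrist view shows the tin door's top edge from px (150,285) to (260,288), the knuckles at (130,284), and the decoys at the lower left. Door top: centre (496.3,−202.3), z 172, yaw −22°.

Run:
```python
from h import *
go((496.3,-202.3,141),-22)
```

```text
shift [168.8, 4.5, 5.0] turn [-2.11, 0.01, 0.02]
```

Request:
{"fn": "step_arm", "kwargs": {"motion": [[85,[40,4.5,5],[-2,0,0]],[85,[80,4.5,5],[-2,0,0]],[85,[120,4.5,5],[-2,0,0]],[85,[145,4.5,5],[-2,0,0]],[85,[168,4.5,5],[-2,0,0]],[85,[168,4.5,5],[-2,0,0]],[20,[168,4.5,5],[-2,0,0]],[0,[168,4.5,5],[-2,0,0]],[0,[168,4.5,5],[-2,0,0]],[0,[168,4.5,5],[-2,0,0]],[0,[168,4.5,5],[-2,0,0]],[0,[168,4.5,5],[-2,0,0]],[0,[168,4.5,5],[-2,0,0]],[0,[168,4.5,5],[-2,0,0]]], "grip_force": 40}}

```text
t: 4.2
tcp_pos: [497.9, -201.7, 142.9]
ee_rot: [1.487, 1.001, -1.485]
wrist_force: [-0.2, 0.1, 5.2]
gripper_width: 9.7
```

Request:
{"fn": "step_arm", "kwargs": {"motion": [[0,[-10,0,0],[0,0,0]],[0,[-30,0,0],[0,0,0]],[0,[-60,0,0],[0,0,0]],[0,[-65,0,0],[0,0,0]],[0,[-65,0,0],[0,0,0]],[0,[-65,0,0],[0,0,0]],[0,[-65,0,0],[0,0,0]]]}}

```text
t: 4.9
tcp_pos: [495.6, -200.6, 204.9]
ee_rot: [1.485, 1.006, -1.489]
wrist_force: [-0.5, -0.4, -1.8]
gripper_width: 9.3
```

Run:
```python
from h import *
s=manip.get_state(); print(s['tcp_pos'],s['wrist_force'])
go((494,98,205),23.7)
```

```text
[ 495.6130653  -200.62847807  204.91952831] [-0.49082022 -0.41291997 -1.82368857]
shift [0.5, -113.4, -276.3] turn [-45.7, -0.11, 0.21]
```

Request:
{"fn": "step_arm", "kwargs": {"motion": [[0,[0,-8,-20],[-3,0,0]],[0,[0,-20,-48],[-8,0,0]],[0,[0,-32,-78],[-13,0,0]],[0,[0,-45,-108],[-18,0,0]],[0,[0,-57,-138],[-23,0,0]],[0,[0,-70,-168],[-28,0,0]],[0,[0,-82,-200],[-33,0,0]],[0,[0,-95,-230],[-38,0,0]],[0,[0,-106,-258],[-42,0,0]],[0,[0,-113,-276],[-45.7,0,0]],[0,[0,-113,-276],[-45.7,0,0]],[0,[0,-113,-276],[-45.7,0,0]],[0,[0,-113,-276],[-45.7,0,0]]]}}

```text
t: 6.2
tcp_pos: [495.2, 96.1, 206.2]
ee_rot: [0.899, 1.377, -0.901]
wrist_force: [0.1, -0.5, -1.9]
gripper_width: 9.2
```

Run:
```python
from h import *
s=manip.get_state(); print(s['t'],s['tcp_pos'],s['joints'].round(2))
c,P,W,K,D=cam('wrist'); np.savez('w2.npz',c=c,P=P,W=W,K=K,D=D)
# predicted pin tips (upper z158, lower 55) at 0, 7.75 off nominal
th=np.radians(113.7); xc=np.array([np.cos(th),np.sin(th),0]); yc=np.array([-xc[1],xc[0],0]); C=np.array([470.6,295.7,0])
for o in (0,7.75):
  H=C-68*xc+(50+o)*yc; print(H,proj([H+[0,0,158],H+[0,0,140],H+[0,0,55]],W,K,D).round())
cv2.imwrite('pics/w2.png',c)
Q=P.reshape(-1,3)
for a,b in [(188,200),(148,162),(134,146)]:
    m=(Q[:,2]>a)&(Q[:,2]<b)&(Q[:,1]>170); q=Q[m]
    if len(q)>5: print(a,b,len(q),cv2.minAreaRect(q[:,:2].astype(np.float32)),q.mean(0))
```

```text
6.2 [495.24525433  96.09831925 206.23353252] [ 0.11  0.1   1.94 -0.    1.1  -0.31]
[452.14931915 213.33755482   0.        ] [[294.  34.]
 [293.  42.]
 [289.  64.]]
[445.05293405 210.22245955   0.        ] [[280.  34.]
 [280.  42.]
 [280.  64.]]
188 200 5377 ((514.9141845703125, 244.50225830078125), (113.4699478149414, 13.27804946899414), 26.833356857299805) [516.24478731 245.89669942 192.04617951]
148 162 955 ((485.30828857421875, 233.85354614257812), (126.47098541259766, 18.021268844604492), 23.644733428955078) [454.01796327 224.40333252 155.53923804]
134 146 965 ((495.9481201171875, 236.40516662597656), (147.947265625, 21.620800018310547), 23.663345336914062) [458.5055208  222.51661516 140.18650993]
```

View pics/w2.png

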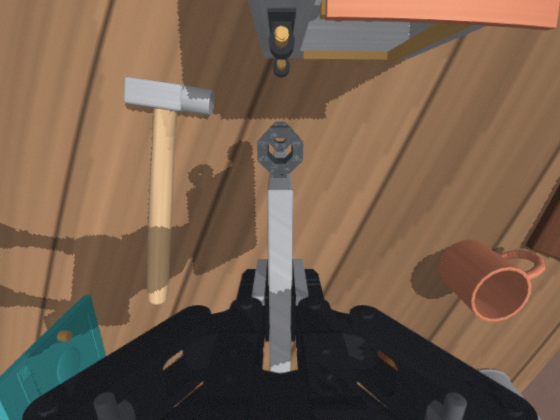

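The upper pin tip shows at px (34,282), the lower at (66,281), and the door's knuckles at (150,280), all nearly in line. I'll measure each of them.

Run:
```python
from h import *
d=np.load('w2.npz');c,P,W,K,D=[d[k] for k in ('c','P','W','K','D')]
hsv=cv2.cvtColor(c,cv2.COLOR_BGR2HSV)
th=np.radians(113.7); xc=np.array([np.cos(th),np.sin(th),0]); yc=np.array([-xc[1],xc[0],0])
y=(hsv[...,1]>110)&(hsv[...,2]>90)&(hsv[...,0]>12)&(hsv[...,0]<35)
def ray(u,z):
    n=cv2.undistortPoints(np.array([[u]],float),K,D).ravel(); r=W[:3,:3]@[n[0],n[1],1]; o=W[:3,3]; return o+r*(z-o[2])/r[2]
for nm,(r0,r1),z in [('up',(20,50),158),('lo',(58,80),55)]:
    m=np.zeros_like(y); m[r0:r1,268:298]=y[r0:r1,268:298]
    q=P[m]; v=np.argwhere(m)
    if not len(v): print(nm,'none');continue
    zt=np.nanmax(q[:,2]); t=m&(P[...,2]>zt-5); vt=np.argwhere(t)
    print(nm,len(v),v.mean(0),v.min(0),v.max(0),'ztop',zt,'tip pix',vt.mean(0),vt.min(0),vt.max(0),'ray',ray(vt.mean(0)[::-1],z).round(1),'depth',np.nanmean(P[t],0).round(1))
# knuckle
s=P.reshape(-1,3); k=(P[...,2]>205)&(P[...,2]<220); k[:110]=0;k[182:]=0
v=np.argwhere(k); q=P[k]; print('knuckle top z',np.median(q[:,2]),len(q)); t=k&(abs(P[...,2]-np.median(q[:,2]))<2); 
(cx,r)=cv2.minEnclosingCircle(P[t][:,:2].astype(np.float32)); print('circ',cx,r, cv2.minAreaRect(P[t][:,:2].astype(np.float32)), np.argwhere(t).min(0),np.argwhere(t).max(0))
ta=P[(P[...,2]>228)&(P[...,2]<240)]; ta=ta[(abs(ta[:,0]-495)<60)&(abs(ta[:,1]-96)<70)]; print(len(ta),np.median(ta[:,2]),cv2.minAreaRect(ta[:,:2].astype(np.float32)))
# strips / front plane edge
print('xc',xc,'yc',yc)
cv2.imwrite('pics/w2c.png',np.hstack([cv2.resize(c[0:90,240:320],(0,0),fx=5,fy=5),cv2.resize(c[110:200,240:320],(0,0),fx=5,fy=5)]))
```

```text
up 240 [ 35.725      281.24583333] [ 26 275] [ 46 288] ztop 160.02695904557362 tip pix [ 33.74725275 281.27472527] [ 26 275] [ 41 288] ray [445.6 210.8 158. ] depth [445.5 210.9 157.6]
lo 96 [ 65.23958333 282.98958333] [ 59 269] [ 78 297] ztop 56.974071591760946 tip pix [ 63.21666667 280.78333333] [ 60 277] [ 67 285] ray [445.5 210.8  55. ] depth [445.5 210.8  54.8]
knuckle top z 213.47516879919885 1496
circ (468.6551818847656, 155.19580078125) 12.078459739685059 ((468.79449462890625, 155.3905792236328), (19.797191619873047, 22.5091552734375), 24.573104858398438) [127 257] [179 302]
5173 235.44054346823367 ((490.48944091796875, 104.65128326416016), (35.3697509765625, 87.0658187866211), 40.343109130859375)
xc [-0.40194778  0.91566259  0.        ] yc [-0.91566259 -0.40194778  0.        ]
```

View pics/w2c.png

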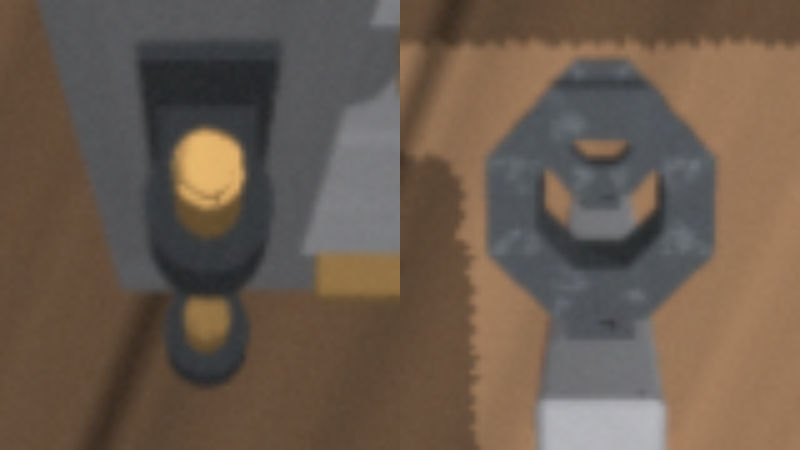

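Run:
```python
from h import *
d=np.load('w2.npz');c,P,W,K,D=[d[k] for k in ('c','P','W','K','D')]
def ray(u,z):
    n=cv2.undistortPoints(np.array([[u]],float),K,D).ravel(); r=W[:3,:3]@[n[0],n[1],1]; o=W[:3,3]; return o+r*(z-o[2])/r[2]
k=ray((280.2,151.3),213.4); print('knuckle',k)
for e in (-8.5,): pass
M=R.from_rotvec(manip.get_state()['ee_rot']).as_matrix(); print(M.round(3))
t=proj([k+np.array([10*np.cos(a),10*np.sin(a),0]) for a in np.arange(0,6.28,.785)],W,K,D); print(t.min(0),t.max(0))
p=np.array([445.55,210.8,213.4]); print('tool shift',M.T@(p-k), manip.get_state()['tcp_pos'])
```

```text
knuckle [468.71578537 156.3476485  213.4       ]
[[-0.001  0.916  0.401]
 [-0.001  0.401 -0.916]
 [-1.    -0.001  0.   ]]
[258.96607388 129.3087686 ] [301.75286158 172.50298676]
tool shift [-2.44100704e-03  5.81816537e-01 -5.91724064e+01] [495.40150169  95.93708671 206.41309369]
```

Request:
{"fn": "step_arm", "kwargs": {"motion": [[0,[12,0,0],[0,0,0]],[0,[12,0,-10],[0,0,0]],[0,[12,0.3,-20],[0,0,0]],[0,[12,0.6,-30],[0,0,0]],[0,[12,0.6,-40],[0,0,0]],[0,[12,0.6,-48],[0,0,0]],[0,[12,0.6,-55],[0,0,0]],[0,[12,0.6,-59.2],[0,0,0]],[0,[12,0.6,-59.2],[0,0,0]],[0,[12,0.6,-59.2],[0,0,0]],[0,[12,0.6,-59.2],[0,0,0]]]}}

```text
t: 7.35
tcp_pos: [472.6, 151.1, 195.0]
ee_rot: [0.9, 1.377, -0.9]
wrist_force: [0.3, 0.4, -1.8]
gripper_width: 9.4
```

Run:
```python
from h import *
s=manip.get_state(); print(s['t'],s['tcp_pos'],s['wrist_force'])
# where knuckle axis should be: TCP + 65.8 y_d
M=R.from_rotvec(s['ee_rot']).as_matrix(); print('axis',s['tcp_pos']-M[:,2]*65.9)
c,P,W,K,D=cam('wrist'); np.savez('w3.npz',c=c,P=P,W=W,K=K,D=D)
print(proj([[445.55,210.8,158],[445.55,210.8,55]],W,K,D))
cv2.imwrite('pics/w3.png',cv2.resize(c[90:200,220:340],(0,0),fx=5,fy=5,interpolation=2))
```

```text
7.35 [472.62174436 151.11037773 195.01696849] [ 0.27997267  0.37651971 -1.76833952]
axis [446.15257789 211.46096243 195.00461736]
[[278.91015417 143.0834652 ]
 [279.16046834 132.96412213]]
```

View pics/w3.png

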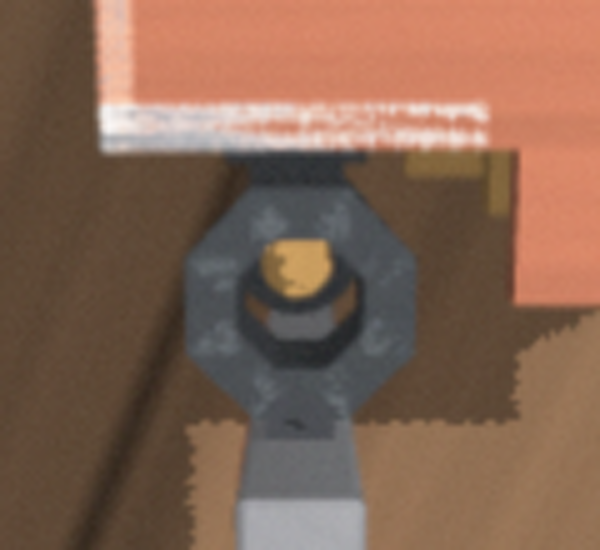

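The pin tip is visible inside the bore at about (299,266) in the crop, centred sideways. I'll lower gently now.

Request:
{"fn": "step_arm", "kwargs": {"motion": [[0,[4,0,0],[0,0,0]],[0,[8,0,0],[0,0,0]],[0,[12,0,0],[0,0,0]],[0,[16,0,0],[0,0,0]],[0,[19,0,0],[0,0,0]],[0,[21,0,0],[0,0,0]],[0,[23,0,0],[0,0,0]],[0,[25,0,0],[0,0,0]],[0,[25,0,0],[0,0,0]]]}}

```text
t: 8.3
tcp_pos: [472.3, 151.3, 169.7]
ee_rot: [0.899, 1.377, -0.9]
wrist_force: [-0.6, 0.2, -2.4]
gripper_width: 9.3
```

Request:
{"fn": "step_arm", "kwargs": {"motion": [[0,[1,0,0],[0,0,0]],[0,[2,0,0],[0,0,0]],[0,[3,0,0],[0,0,0]],[0,[4,0,0],[0,0,0]],[0,[4,0,0],[0,0,0]],[0,[4,0,0],[0,0,0]]]}}

```text
t: 8.9
tcp_pos: [472.5, 151.3, 165.9]
ee_rot: [0.899, 1.377, -0.899]
wrist_force: [0.2, 1.0, -1.5]
gripper_width: 9.4
```

Going in with no resistance; I'll carry on in small steps.

Request:
{"fn": "step_arm", "kwargs": {"motion": [[0,[1,0,0],[0,0,0]],[0,[2,0,0],[0,0,0]],[0,[3,0,0],[0,0,0]],[0,[4,0,0],[0,0,0]],[0,[5,0,0],[0,0,0]],[0,[6,0,0],[0,0,0]],[0,[6,0,0],[0,0,0]]]}}

```text
t: 9.6
tcp_pos: [472.3, 151.3, 159.8]
ee_rot: [0.899, 1.377, -0.9]
wrist_force: [0.3, -0.2, -1.8]
gripper_width: 9.4
```

Request:
{"fn": "step_arm", "kwargs": {"motion": [[0,[1,0,0],[0,0,0]],[0,[2,0,0],[0,0,0]],[0,[3,0,0],[0,0,0]],[0,[4,0,0],[0,0,0]],[0,[5,0,0],[0,0,0]],[0,[5,0,0],[0,0,0]]]}}

```text
t: 10.2
tcp_pos: [472.3, 151.3, 154.8]
ee_rot: [0.899, 1.377, -0.9]
wrist_force: [-0.2, 0.3, -1.8]
gripper_width: 9.3
```

Request:
{"fn": "step_arm", "kwargs": {"motion": [[0,[0.5,0,0],[0,0,0]],[0,[1,0,0],[0,0,0]],[0,[1.5,0,0],[0,0,0]],[0,[1.5,0,0],[0,0,0]]]}}

```text
t: 10.6
tcp_pos: [472.4, 151.3, 153.4]
ee_rot: [0.899, 1.377, -0.899]
wrist_force: [0.2, -0.5, -1.2]
gripper_width: 9.3
```

Request:
{"fn": "step_arm", "kwargs": {"motion": [[0,[0.4,0,0],[0,0,0]],[0,[0.8,0,0],[0,0,0]],[0,[0.8,0,0],[0,0,0]]]}}

```text
t: 10.9
tcp_pos: [472.6, 151.4, 152.8]
ee_rot: [0.9, 1.377, -0.899]
wrist_force: [0.1, -0.0, -1.1]
gripper_width: 9.1
```

Request:
{"fn": "step_arm", "kwargs": {"motion": [[0,[0.4,0,0],[0,0,0]],[0,[0.8,0,0],[0,0,0]],[0,[0.8,0,0],[0,0,0]]]}}

```text
t: 11.2
tcp_pos: [473.0, 151.5, 152.6]
ee_rot: [0.9, 1.376, -0.899]
wrist_force: [-0.3, -0.1, 4.0]
gripper_width: 9.3
```

Seated (about 6 N of support at the expected height). Releasing.

Request:
{"fn": "step_arm", "kwargs": {"motion": [[30,[0,0,0],[0,0,0]],[60,[0,0,0],[0,0,0]],[60,[0,0,0],[0,0,0]],[60,[0,0,0],[0,0,0]],[60,[0,0,0],[0,0,0]],[60,[0,0,0],[0,0,0]],[60,[0,0,0],[0,0,0]],[60,[-20,0,0],[0,0,0]],[60,[-60,0,0],[0,0,0]],[60,[-100,0,0],[0,0,0]],[60,[-130,0,0],[0,0,0]],[60,[-130,0,0],[0,0,0]]]}}

```text
t: 12.4
tcp_pos: [475.9, 152.1, 287.6]
ee_rot: [0.905, 1.369, -0.892]
wrist_force: [0.8, 0.2, 0.7]
gripper_width: 60.0
```

Run:
```python
from h import *
s=manip.get_state(); print(s['t'],s['tcp_pos'])
c,P,W,K,D=cam('wrist'); cv2.imwrite('pics/w4.png',c)
Q=P.reshape(-1,3); near=np.hypot(Q[:,0]-472,Q[:,1]-150)<90
for a,b in [(177,188),(153,166)]:
    q=Q[near&(Q[:,2]>a)&(Q[:,2]<b)]; print(len(q),cv2.minAreaRect(q[:,:2].astype(np.float32)),np.median(q[:,2]))
```

```text
12.4 [475.92437291 152.14167482 287.64475253]
1413 ((469.452880859375, 161.01089477539062), (21.672073364257812, 137.6116485595703), 17.261865615844727) 180.50422371363982
509 ((465.40350341796875, 165.26083374023438), (19.72737693786621, 124.09526062011719), 23.597471237182617) 159.88657442188315
```

View pics/w4.png

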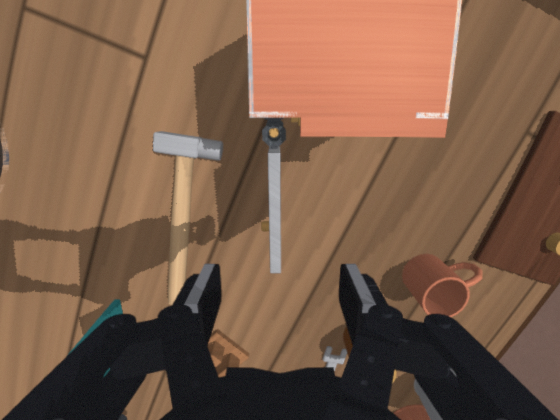

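The door hangs on both pins: knuckle ring at px (130,273) with the pin inside it, door top edge from (150,272) to (270,276), knob on the left. Next I go round to the left (outer) side with the fingers shut.

Run:
```python
from h import *
go((456.5,106.4,288),23.7); go((456.5,106.4,165),23.7)
```

```text
shift [-3.3, -34.5, 34.4] turn [-0.0, 0.07, -0.35]
shift [119.7, -35.3, 34.2] turn [-0.0, 0.07, -0.35]
```

Request:
{"fn": "step_arm", "kwargs": {"motion": [[0,[0,-20,20],[0,0,0]],[0,[0,-35,34],[0,0,0]],[0,[0,-35,34],[0,0,0]],[0,[0,-35,34],[0,0,0]],[0,[0,-35,34],[0,0,0]],[0,[0,-35,34],[0,0,0]],[0,[0,-35,34],[0,0,0]],[0,[40,-35,34],[0,0,0]],[0,[80,-35,34],[0,0,0]],[0,[110,-35,34],[0,0,0]],[0,[118,-35,34],[0,0,0]],[0,[118,-35,34],[0,0,0]],[0,[118,-35,34],[0,0,0]]]}}

```text
t: 13.75
tcp_pos: [455.5, 106.5, 165.4]
ee_rot: [0.9, 1.375, -0.897]
wrist_force: [0.5, -1.3, 1.5]
gripper_width: 0.1
```

```bash
cat > path.py <<'E'
from h import *
import sys
H=np.array([445.55,210.8]); 
s=manip.get_state(); M=R.from_rotvec(s['ee_rot']).as_matrix(); print(s['t'],s['tcp_pos'].round(1),s['wrist_force'].round(1),s['gripper_width'])
r=100
for a in map(float,sys.argv[1:]):
    y=np.radians(113.7-a); xd=np.array([np.cos(y),np.sin(y)]); yd=np.array([-xd[1],xd[0]])
    h=14.5*abs(np.sin(np.radians(a)))+11*abs(np.cos(np.radians(a)))
    p=np.append(H-r*yd-(5+h)*xd,s['tcp_pos'][2]); print(a,(M.T@(p-s['tcp_pos'])).round(1),p.round())
E
python3 path.py 90 86 82 78 74 70 66 62 58 54 50 45 40 35
```

```text
13.75 [455.5 106.5 165.4] [ 0.5 -1.3  1.5] 0.1302124316765296
90.0 [ 0.  13.3  0.5] [468. 111. 165.]
86.0 [ 0.1 19.6  1.6] [474. 113. 165.]
82.0 [ 0.1 26.   2.4] [480. 115. 165.]
78.0 [ 0.1 32.6  2.7] [486. 117. 165.]
74.0 [ 0.1 39.2  2.6] [493. 120. 165.]
70.0 [ 0.1 45.9  2.1] [498. 123. 165.]
66.0 [ 0.1 52.7  1.1] [504. 127. 165.]
62.0 [ 0.2 59.4 -0.5] [510. 131. 165.]
58.0 [ 0.2 66.2 -2.5] [515. 135. 165.]
54.0 [ 0.2 72.8 -5. ] [520. 140. 165.]
50.0 [ 0.2 79.3 -8. ] [525. 146. 165.]
45.0 [  0.2  87.2 -12.5] [530. 153. 165.]
40.0 [  0.2  94.8 -17.8] [535. 161. 165.]
35.0 [  0.2 101.9 -23.9] [539. 169. 165.]
```

Request:
{"fn": "step_arm", "kwargs": {"motion": [[0,[0,6,0],[0,0,0]],[0,[0,13,0.5],[0,0,0]],[0,[0,19.6,1.6],[0,0,0]],[0,[0,26,2.4],[0,0,0]],[0,[0,32.6,2.7],[0,0,0]],[0,[0,39.2,2.6],[0,0,0]],[0,[0,45.9,2.1],[0,0,0]],[0,[0,52.7,1.1],[0,0,0]],[0,[0,59.4,-0.5],[0,0,0]],[0,[0,66.2,-2.5],[0,0,0]],[0,[0,72.8,-5],[0,0,0]],[0,[0,79.3,-8],[0,0,0]],[0,[0,87.2,-12.5],[0,0,0]],[0,[0,94.8,-17.8],[0,0,0]],[0,[0,98.5,-21],[0,0,0]],[0,[0,98.5,-21],[0,0,0]]]}}

```text
t: 15.35
tcp_pos: [536.2, 165.7, 163.9]
ee_rot: [0.899, 1.377, -0.898]
wrist_force: [0.3, -0.2, -0.7]
gripper_width: 0.2
```

```bash
python3 path.py 37 34 31 28 25 22 19 16 13 10 8 6 4 2 0 -2
python3 - <<'E'
from h import *
c,P,W,K,D=cam('wrist')
Q=P.reshape(-1,3); near=np.hypot(Q[:,0]-445.5,Q[:,1]-210.8)<125
q=Q[near&(Q[:,2]>176)&(Q[:,2]<184.5)]; print(len(q),cv2.minAreaRect(q[:,:2].astype(np.float32)))
cv2.imwrite('pics/w5.png',c)
E
```

```text
15.35 [536.2 165.7 163.9] [ 0.3 -0.2 -0.7] 0.22889223206005446
37.0 [0.  1.5 0.5] [538. 166. 164.]
34.0 [ 0.   5.6 -3.3] [540. 171. 164.]
31.0 [ 0.   9.6 -7.4] [542. 176. 164.]
28.0 [  0.   13.3 -11.7] [544. 182. 164.]
25.0 [  0.   16.9 -16.3] [545. 187. 164.]
22.0 [  0.   20.1 -21.1] [546. 193. 164.]
19.0 [  0.   23.2 -26.1] [547. 199. 164.]
16.0 [  0.   25.9 -31.3] [547. 205. 164.]
13.0 [  0.   28.3 -36.7] [547. 211. 164.]
10.0 [  0.   30.5 -42.2] [547. 217. 164.]
8.0 [  0.   31.7 -46. ] [547. 221. 164.]
6.0 [  0.   32.8 -49.9] [546. 225. 164.]
4.0 [  0.   33.8 -53.7] [545. 229. 164.]
2.0 [  0.   34.6 -57.7] [545. 232. 164.]
0.0 [  0.   35.2 -61.7] [544. 236. 164.]
-2.0 [  0.   35.7 -64.7] [543. 239. 164.]
6640 ((494.0498962402344, 196.66976928710938), (37.73265838623047, 145.43710327148438), 70.92899322509766)
```

View pics/w5.png

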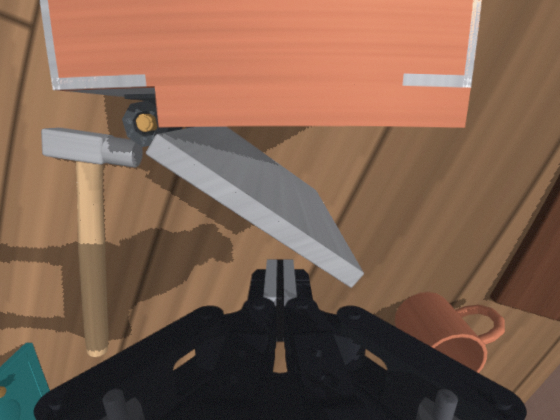

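The door has swung with the finger to about 35° open: hinge at px (122,140), free edge at (280,360). I'll continue and slow down near the stop.

Request:
{"fn": "step_arm", "kwargs": {"motion": [[0,[0,1.5,0.5],[0,0,0]],[0,[0,5.6,-3.3],[0,0,0]],[0,[0,9.6,-7.4],[0,0,0]],[0,[0,13.3,-11.7],[0,0,0]],[0,[0,16.9,-16.3],[0,0,0]],[0,[0,20.1,-21.1],[0,0,0]],[0,[0,23.2,-26.1],[0,0,0]],[0,[0,25.9,-31.3],[0,0,0]],[0,[0,28.3,-36.7],[0,0,0]],[0,[0,30.5,-42.2],[0,0,0]],[0,[0,31.7,-46],[0,0,0]],[0,[0,32.8,-49.9],[0,0,0]],[0,[0,33.3,-52],[0,0,0]],[0,[0,33.8,-54],[0,0,0]],[0,[0,34.2,-56],[0,0,0]],[0,[0,34.2,-56],[0,0,0]]]}}

```text
t: 17.0
tcp_pos: [544.6, 230.1, 163.9]
ee_rot: [0.899, 1.377, -0.899]
wrist_force: [-0.5, 0.1, -0.0]
gripper_width: -0.2
```

```bash
python3 path.py 2 0 -2
```

```text
17.0 [544.6 230.1 163.9] [-0.5  0.1 -0. ] -0.23729048320622936
2.0 [ 0.   0.9 -2.2] [545. 232. 164.]
0.0 [ 0.   1.6 -6.1] [544. 236. 164.]
-2.0 [ 0.   2.1 -9.1] [543. 239. 164.]
```

Request:
{"fn": "step_arm", "kwargs": {"motion": [[0,[0,0.5,-1],[0,0,0]],[0,[0,0.9,-2],[0,0,0]],[0,[0,1.1,-3],[0,0,0]],[0,[0,1.3,-4],[0,0,0]],[0,[0,1.3,-4],[0,0,0]],[0,[0,1.3,-4],[0,0,0]]]}}

```text
t: 17.6
tcp_pos: [544.2, 234.2, 163.9]
ee_rot: [0.899, 1.377, -0.899]
wrist_force: [-0.6, -0.1, 1.5]
gripper_width: -0.1
```

Request:
{"fn": "step_arm", "kwargs": {"motion": [[0,[0,0.1,-0.5],[0,0,0]],[0,[0,0.2,-1],[0,0,0]],[0,[0,0.3,-1.5],[0,0,0]],[0,[0,0.3,-1.5],[0,0,0]]]}}

```text
t: 18.0
tcp_pos: [543.9, 235.7, 163.9]
ee_rot: [0.899, 1.377, -0.899]
wrist_force: [0.5, 0.1, -0.3]
gripper_width: 0.2
```

Request:
{"fn": "step_arm", "kwargs": {"motion": [[0,[0,0,-0.5],[0,0,0]],[0,[0,0,-1],[0,0,0]],[0,[0,0,-1.5],[0,0,0]],[0,[0,0,-1.5],[0,0,0]]]}}

```text
t: 18.4
tcp_pos: [543.5, 236.6, 163.9]
ee_rot: [0.899, 1.376, -0.899]
wrist_force: [0.3, -1.8, -0.3]
gripper_width: -0.3
```

Request:
{"fn": "step_arm", "kwargs": {"motion": [[0,[0,0,-0.4],[0,0,0]],[0,[0,0,-0.8],[0,0,0]],[0,[0,0,-0.8],[0,0,0]]]}}

```text
t: 18.7
tcp_pos: [543.5, 236.6, 163.9]
ee_rot: [0.898, 1.375, -0.9]
wrist_force: [1.7, -4.4, 0.2]
gripper_width: -0.0
```

The motion stopped with 4.7 N. I back off slowly and check.

Request:
{"fn": "step_arm", "kwargs": {"motion": [[0,[0,0,1],[0,0,0]],[0,[0,0,3],[0,0,0]],[0,[0,0,8],[0,0,0]],[0,[0,0,20],[0,0,0]],[0,[0,0,40],[0,0,0]],[0,[-30,0,60],[0,0,0]],[0,[-80,0,65],[0,0,0]],[0,[-120,0,65],[0,0,0]],[0,[-120,0,65],[0,0,0]],[0,[-120,0,65],[0,0,0]]]}}

```text
t: 19.7
tcp_pos: [570.1, 177.9, 285.6]
ee_rot: [0.902, 1.375, -0.897]
wrist_force: [-1.2, 0.1, -0.5]
gripper_width: 0.1
```

Run:
```python
from h import *
s=manip.get_state(); print(s['t'],s['tcp_pos'],s['wrist_force'])
c,P,W,K,D=cam('wrist'); cv2.imwrite('pics/w6.png',c)
th=np.radians(113.7); xc=np.array([np.cos(th),np.sin(th)]); yc=np.array([-xc[1],xc[0]])
Q=P.reshape(-1,3); Q=Q[~np.isnan(Q[:,0])]; L=np.stack([(Q[:,:2]-[445.55,210.8])@xc,(Q[:,:2]-[445.55,210.8])@yc],1) # hinge-centred, cabinet axes
# outer face: points z 60..165 in front of axis
m=(L[:,1]<-15)&(L[:,1]>-120)&(L[:,0]>-40)&(L[:,0]<5)
for a,b in [(110,140),(140,165),(165,176),(176,184),(187,196)]:
    k=m&(Q[:,2]>a)&(Q[:,2]<b)
    if k.sum()<10: print(a,b,k.sum()); continue
    f=np.polyfit(L[k,1],L[k,0],1); print(a,b,k.sum(),'slope deg',np.degrees(np.arctan(f[0])).round(2),'x med',np.median(L[k,0]).round(1),np.percentile(L[k,0],[5,95]).round(1),'y',np.percentile(L[k,1],[1,99]).round(1))
k=(np.hypot(L[:,0],L[:,1])<9)&(Q[:,2]>145)&(Q[:,2]<170); print('knuckle z',np.median(Q[k,2]))
```

```text
19.7 [570.10433    177.93434406 285.60907229] [-1.22104637  0.09830457 -0.47791946]
110 140 0
140 165 74 slope deg 0.57 x med -4.6 [-4.9 -4.3] y [-79.2 -18.2]
165 176 0
176 184 663 slope deg 0.66 x med -2.1 [-3.7 -0.4] y [-119.1  -15.5]
187 196 972 slope deg 0.11 x med 2.3 [0.1 4.6] y [-118.7  -21.6]
knuckle z 159.69110374600308
```

View pics/w6.png

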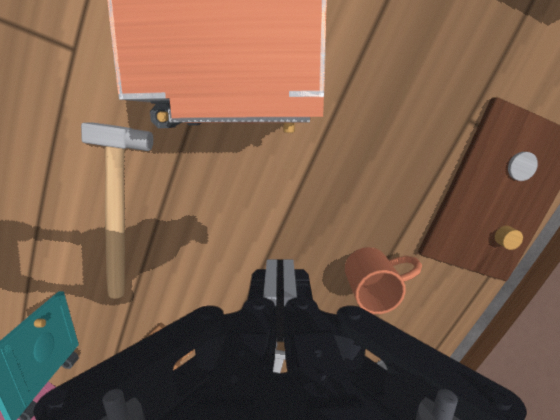

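The door lies parallel under the eave at px (120,170)–(122,310), within about 0.6° of the front. The knuckle top is at z 159.7 (home is 160), and the arm is clear. Handing in.

Run:
```python
from bench import manip
print(manip.get_state()['wrist_force'], manip.hand_in())
```

```text
the job is handed in; nothing more can be done
[-1.34646953  0.56683053  0.29304922] None
```

The tin door is hung on both pins and pushed shut, and I handed the job in at about 20 s of the 72 s. No verdict is reported.

- **Lift:** I gripped the door at its top edge with 40 N and lifted it clear of the stand.
- **Hang:** I found the pins with the wrist camera, about 7 mm off nominal. I lowered the door while it stood open about 90°. It went on without resistance until the knuckles seated at roughly 6 N.
- **Shut:** I let go, pushed the outer face with the fingers closed until they stopped at 4.7 N against the stop strips, and backed the arm away.

**Last checks:**
- The door is within about 0.6° of the cupboard's front. Its outer face is 4.6 mm in front of the hinge axis, where 5 mm is expected.
- The knuckle tops are at z 159.7 mm, where home is 160 mm.
- The door top measured about 180.5 mm against the stated 182 mm, taken before shutting. That is within the cameras' 2 mm calibration.
- The hand was clear of everything at hand-in. The bystanders looked undisturbed in the last wrist view, but I did not measure them again.

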